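# Set the serving spot by the arepa maker

## Robot

A 6-joint arm with a two-finger parallel gripper is mounted at the origin on the work surface. World frame = base frame: x ahead of the robot, y to its left, z up, the work surface at z = 0. Lengths are in m, angles in rad, forces in N, time in s.
With the tool pointing down it reaches from about 0.3 to 0.775 m from the base axis. Payload 14.6 kg.
Tool frame: the origin (TCP) lies on the centre line of the jaws, within the pads' length; the fingertips stand 19 mm ahead of it and the grasp point (between the pads) is the TCP; y points along the fingers, x is the direction in which the jaws open and shut, and the axes are right-handed (so a half turn about y gives the same grasp; the last joint's range is limited). The gripper opens to 94 mm and grips with 3 to 60 N. Pads are 16 mm wide; open, the fingers measure 119 mm over their backs; the gripper's body (75 mm by 177 mm) begins 78 mm behind the grasp point.
Start: joints at [-1.382, 0.3, 1.521, -0, 1.321, -0.067], TCP at [0.139, -0.532, 0.224] pointing down, gripper open.
Joint ranges: [-3.03, 3.03], [-0.79, 2.21], [0.23, 2.52], [-1.04, 4.18], [0, 3.07], [-2.55, 2.55]. Speed limits (rad/s): [2.22, 2.22, 2.57, 3.14, 3.14, 3.14].

## Interface

Orientations are given as [roll, pitch, yaw] about the fixed x, y, z axes, in that order (R = Rz(yaw) Ry(pitch) Rx(roll)).
In Python, from station import ctrl, optics gives the robot as it stands.
- The arm moves only by the tool jog_arm, never from a script. Its argument "targets" is a list of rows, each a list of 3 entries, a list of its own where there are three numbers: the finger opening in cm, from 0 to 9.4, then the shift along the tool's x, y, z in cm, then the turn about the tool's y in rad. A call has 1 to 10 rows; each row is the pose to reach, as a shift and turn from the pose commanded when the call began, along the tool's axes at that moment; what a row does not reach only later rows make up. A row lasts 1/10 s, in which the tool goes at most 50 mm and 8.59 degrees, less where a joint would pass 70% of its speed; a pose out of reach is approached as far as the arm can. A call with a gripper value outside its range is refused whole. The fingers move at their own pace and stop on an object; "grip_force" is the grip in N (left out, the last holds). Time passes only in rows, so rows that repeat a pose let the fingers close. It gives the time, the measured TCP pose, the force and the opening at its end, in the units of the state.
- ctrl.get_obs(): the state, without advancing time (a new reading comes with each control period).
- optics.camera(name): name is "side" or "top" or "wrist"; returns a dict with "img" (400x640x3 uint8, red, green, blue), "range_z" (400x640 float32, m along the optical axis (not along the pixel's ray), 0 where there is no reading), "camera_matrix" (3x3 intrinsics, pixels), "world_to_cam" (4x4, takes a point from world to camera coordinates); the wrist camera has in their place "mount" (4x4, takes a point from camera to tool coordinates, whose origin is the TCP and whose axes are the tool frame's). Camera axes: x right, y up, looking along -z (the intrinsics and any distortion apply to the point x, -y, -z); pixel columns grow to the right and rows downward; lengths in m; the calibration is good to about 2 mm. A picture is of the moment at which its call begins: read the wrist's pose just before it.
- ctrl.hand_in(): hands the job in, once; it reports no verdict.
The state is a dict: "time_s": time; "qpos": joint angles; "joint_vel": joint speeds; "tau": joint torques, N m; "ee_pos": TCP position; "eef_rot": TCP orientation; "force": force on the tool from outside, world axes, zero at the start; "moment": the same for the moment, N m; "grip_width": finger opening in m.
Only numpy, scipy, OpenCV 4.12 (cv2) and the standard library are available. Lean on these libraries where they do the work, as an engineer would, in place of code of your own. Each camera call takes 0.05 s, during which the arm holds its last target. There are 200 camera calls.

## Task

Get the counter ready for serving: push the bamboo trivet along the granite until one whole side lies flush against the front of the arepa maker, within the width of that front, and push the white ramekin so that it stands wholly on the round warming plate let into the stone. Either may be done first; only slide them with the fingers, never lift or tip them, and leave the other kitchen things where they are.

Things in the scene. Friction and masses are not known exactly. Their poses are not given: they have to be found in the camera images.
- trivet: square bamboo trivet, 160 x 160 mm and 20 mm thick, a solid dark board with seven pale slats on top, about 0.35 kg, loose and flat on the stone. Origin: centre of its underside; x runs along the slats, y across them, both parallel to sides, z up. It starts with its +x side turned roughly (within about 0.4 rad) towards the maker's front and 45 to 130 mm short of it
- maker_front (a point): foot of the middle of the arepa maker's front face, at table height. The maker (black base 240 mm deep, 280 mm wide, steel lid standing open at the back up to about 0.38 m) does not move. Its front is a flat upright face 280 mm wide and 80 mm high, reaching down to the stone, in the plane x = 0 of this frame; x points into the machine, away from the trivet, y along the front, z up
- ramekin: white ceramic ramekin, round and straight-sided, 90 mm across outside (foot 86 mm), 48 mm high, wall 5 mm, about 0.24 kg, empty, loose. Origin: centre of its underside, z up
- warmer: round steel warming plate with a copper ring, 124 mm across, flush with the stone, so things slide onto it freely. Origin: its centre, at table height
- grinder: stainless pepper grinder standing loose, 54 mm across, 180 mm high; origin at the centre of its foot. Leave alone
- oil: green oil bottle standing loose, 60 mm across, 210 mm high; origin at the centre of its foot. Leave alone
- salt: blue salt jar with a wooden cap standing loose, 68 mm across, 100 mm high; origin at the centre of its foot. Leave alone
- scraper: yellow plastic scraper lying flat, about 215 mm long along its x (handle to +x, blade 75 mm wide to -x), 14 mm high; origin on its underside near the middle. Leave alone
- bowl: terracotta bowl standing loose, 110 mm across, 45 mm high; origin at the centre of its foot. Leave alone
Not all that is in view belongs to the job. Of the things shaped like the ramekin, the white one is meant.

How it is judged:
At the end, for the whole second after the job is handed in: The trivet lies flat and still with one side against the maker's front (within 5 mm, square within 0.06 rad) and wholly within the front's width (centre within 62 mm of the front's middle); the ramekin stands upright and still, wholly on the warming plate (centres within 20 mm) (x of trivet in the frame of maker_front between -0.085 and -0.075 m and y of trivet in the frame of maker_front between -0.062 and 0.062 m and (angle between the x axis of trivet and the x axis of maker_front, either way round below 0.06 rad or angle between the y axis of trivet and the x axis of maker_front, either way round below 0.06 rad) and height (world z) of each of trivet, ramekin below 0.003 m and angle between trivet's own z axis and vertical below 0.03 rad and linear speed of each of trivet, ramekin below 0.01 m/s and horizontal distance between ramekin and warmer below 0.02 m and angle between ramekin's own z axis and vertical below 0.05 rad); the robot touches nothing.
It fails at once if the trivet is lifted or tipped (height (world z) of trivet above 0.012 m or angle between trivet's own z axis and vertical above 0.15 rad).
It fails at once if the ramekin is lifted or tipped (height (world z) of ramekin above 0.012 m or angle between ramekin's own z axis and vertical above 0.3 rad).
It fails at once if another kitchen thing (stainless pepper grinder, oil bottle, salt jar, yellow scraper, terracotta bowl) is moved more than 15 mm (distance of any of grinder, oil, salt, scraper, bowl from where it was at the start of the episode above 0.015 m).
It also fails if it takes over 56 s, if anything falls off the work surface, if the arm or the gripper's body presses on something with over 40 N, if the wrist force passes 120 N, or if a joint passes its speed limit or range.

## Working session

There is one attempt and no reset: what is moved stays moved. The work goes in short steps, Python scripts to look and compute and a tool call to move; the robot and the scene stay as the last step left them, time stands still between calls to the robot, and variables do not carry over. Pictures are saved under pics/ and viewed, about 8 in all and at most 12, crops included, and the job is handed in when it is done.

Besides the shell and the picture viewer there is one more tool, called after "Emit:" as name(argument=value, ...) on one line, values as JSON. jog_arm: Moves the arm, as the interface text tells. Its arguments: {"type":"object","properties":{"targets":{"type":"array","items":{"type":"array"}},"grip_force":{"type":"number"}},"required":["targets"]}

```bash
mkdir -p pics; ls
cat > h.py <<'E'
import numpy as np, cv2
from station import ctrl, optics
from scipy.spatial.transform import Rotation as R
def shot(n):
    o=ctrl.get_obs(); c=optics.camera(n)
    if n=='wrist':
        T=np.eye(4);T[:3,:3]=R.from_euler('xyz',o['eef_rot']).as_matrix();T[:3,3]=o['ee_pos']
        c['c2w']=T@c['mount']
    else: c['c2w']=np.linalg.inv(c['world_to_cam'])
    return c
def plane(c,uv,z):
    uv=np.atleast_2d(uv).astype(float);K=c['camera_matrix']
    d=np.c_[(uv[:,0]-K[0,2])/K[0,0],-(uv[:,1]-K[1,2])/K[1,1],-np.ones(len(uv))]@c['c2w'][:3,:3].T
    o=c['c2w'][:3,3]
    return o+d*((z-o[2])/d[:,2])[:,None]
def cloud(c):
    v,u=np.mgrid[:400,:640];K=c['camera_matrix'];z=c['range_z']
    p=np.stack([(u-K[0,2])/K[0,0]*z,-(v-K[1,2])/K[1,1]*z,-z],-1)
    return p@c['c2w'][:3,:3].T+c['c2w'][:3,3]
E
python3 - <<'E'
from h import *
o=ctrl.get_obs();print(o)
for n in ('top','side'):
    c=shot(n);cv2.imwrite(f'pics/{n}0.png',c['img'][...,::-1]);print(n,c['camera_matrix'],c['c2w'].round(3),[k for k in c])
    np.savez(f'{n}0.npz',**{k:v for k,v in c.items()})
E
```

```text
pics
{'time_s': 0.0, 'qpos': array([-1.38164394e+00,  3.00469408e-01,  1.52156972e+00,  2.10989436e-05,
        1.32069328e+00, -6.66405395e-02]), 'joint_vel': array([-0.00075938, -0.00185689, -0.00029765,  0.00096474,  0.00021906,
       -0.00017634]), 'tau': array([ 1.61788084e-03, -5.31808913e+01, -3.52738202e+01,  7.08793220e-02,
        2.43961177e-02, -9.20255206e-05]), 'ee_pos': array([ 0.13909331, -0.53187879,  0.22389205]), 'eef_rot': array([-1.57070004e+00,  1.13586111e-03, -1.31500858e+00]), 'force': array([ 0.09141185,  0.71876722, -0.51295674]), 'moment': array([-0.0434761 ,  0.00293948, -0.02324795]), 'grip_width': 0.09396508257303766}
top [[470.65935905   0.         317.538525  ]
 [  0.         470.65935905 204.90249145]
 [  0.           0.           1.        ]] [[-0.008  0.997 -0.077  0.49 ]
 [-1.    -0.007  0.011 -0.003]
 [ 0.01   0.077  0.997  1.129]
 [ 0.     0.     0.     1.   ]] ['img', 'range_z', 'camera_matrix', 'world_to_cam', 'c2w']
side [[481.45867613   0.         322.58988672]
 [  0.         481.45867613 197.82007321]
 [  0.           0.           1.        ]] [[-0.991  0.108 -0.079  0.47 ]
 [-0.133 -0.764  0.631  0.712]
 [ 0.007  0.636  0.772  0.909]
 [ 0.     0.     0.     1.   ]] ['img', 'range_z', 'camera_matrix', 'world_to_cam', 'c2w']
```

View pics/top0.png

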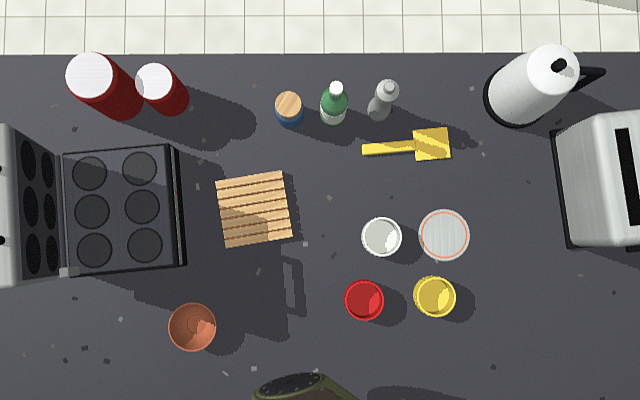

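View pics/side0.png

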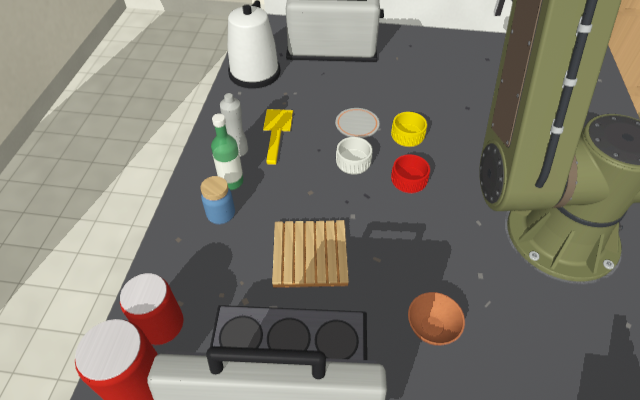

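The top view shows the maker at left, with its front running from about (178,145) to (186,265). The trivet is at (254,209), the warmer at (444,234) and the bowl at (192,327). There are three ramekin-shaped things: white (381,237), red (364,300) and yellow (435,297). The white one fits the description. The next step measures everything and makes the confirming crop.

```bash
cat > meas.py <<'E'
from h import *
def trivet(c):
    h=cv2.cvtColor(c['img'],cv2.COLOR_RGB2HSV);P=cloud(c)
    m=((h[...,0]>8)&(h[...,0]<26)&(h[...,1]>60)&(h[...,2]>60)&(P[...,2]>0.01)&(P[...,2]<0.03)).astype(np.uint8)
    m=cv2.morphologyEx(m,cv2.MORPH_CLOSE,np.ones((7,7)))
    cs=cv2.findContours(m,0,cv2.CHAIN_APPROX_NONE)[0];k=max(cs,key=cv2.contourArea)
    w=plane(c,k[:,0],0.02)[:,:2]
    (x,y),s,a=cv2.minAreaRect((w*1000).astype(np.float32))
    return x,y,s,a
def maker(c):
    P=cloud(c);x,y,z=np.moveaxis(P,-1,0)
    s=(z>.015)&(z<.065)&(y>.2)&(y<.4)&(x>.36)&(x<.64)
    g=c['img'].max(-1)<75
    p=P[s&g&(c['range_z']>0)]
    for _ in range(4):
        A=np.polyfit(p[:,0],p[:,1],1);r=p[:,1]-np.polyval(A,p[:,0]);p=p[abs(r)<max(2*r.std(),.003)]
    return A,p,r.std()
def disc(c,lo,hi,z,box):
    h=cv2.cvtColor(c['img'],cv2.COLOR_RGB2HSV);m=cv2.inRange(h,lo,hi)
    M=np.zeros_like(m);x0,y0,x1,y1=box;M[y0:y1,x0:x1]=m[y0:y1,x0:x1]
    k=max(cv2.findContours(M,0,1)[0],key=cv2.contourArea)
    k=cv2.convexHull(k)
    w=(plane(c,k[:,0],z)[:,:2]*1000).astype(np.float32)
    return cv2.fitEllipse(w)
E
python3 - <<'E'
from meas import *
for n in ('top','side'):
    c=dict(np.load(f'{n}0.npz'));P=cloud(c)
    print(n,'table z',np.median(P[330:350,500:520,2]) if n=='top' else np.median(P[220:240,450:470,2]))
    print(' trivet',trivet(c))
    if n=='top':
        A,p,r=maker(c);print(' front y=',A,r,len(p),p.min(0),p.max(0))
        s=(P[...,2]>.06)&(P[...,2]<.09)&(P[...,1]>.2)&(P[...,1]<.6)&(P[...,0]>.3)&(P[...,0]<.68)
        m=cv2.morphologyEx(s.astype(np.uint8),2,np.ones((5,5)))
        k=max(cv2.findContours(m,0,1)[0],key=cv2.contourArea);print(' top rect',cv2.minAreaRect((plane(c,k[:,0],.08)[:,:2]*1000).astype(np.float32)), cv2.boxPoints(cv2.minAreaRect((plane(c,k[:,0],.08)[:,:2]*1000).astype(np.float32))))
    # blobs above table
    s=((P[...,2]>.008)&(P[...,2]<.25)&(c['range_z']>0)&(P[...,0]>.2)).astype(np.uint8)
    nl,L,st,ce=cv2.connectedComponentsWithStats(s)
    for i in range(1,nl):
        if st[i,4]>150:
            q=P[L==i];print(' blob',ce[i].round(),st[i,4],q.min(0).round(3),q.max(0).round(3))
c=dict(np.load('top0.npz'))
print('ramekin',disc(c,(0,0,125),(180,60,255),.048,(355,210,405,262)))
print('warmer',disc(c,(0,0,110),(180,255,255),0,(414,203,478,267)))
cv2.imwrite('pics/crop.png',cv2.resize(c['img'][190:330,330:490,::-1],None,fx=4,fy=4))
E
```

```text
top table z 0.0009125509552577737
 trivet (569.2882080078125, 136.8773193359375, (159.8872528076172, 160.11019897460938), 9.247493743896484)
 front y= [0.09114224 0.25532604] 0.0005805360801217874 340 [0.43777754 0.29482112 0.01505316] [0.63987867 0.31389995 0.06438319]
 top rect ((560.3187255859375, 308.4388427734375), (162.254638671875, 16.960262298583984), 4.804227352142334) [[478.76624 310.09467]
 [480.18665 293.19397]
 [641.8712  306.78302]
 [640.4508  323.68372]]
 blob [535.  84.] 5954 [ 0.761 -0.615  0.008] [ 0.915 -0.419  0.223]
 blob [124.  87.] 5541 [0.785 0.294 0.008] [0.891 0.513 0.176]
 blob [383.  99.] 859 [ 0.782 -0.189  0.008] [ 0.833 -0.136  0.185]
 blob [333. 104.] 977 [ 0.766 -0.079  0.008] [ 0.824 -0.021  0.216]
 blob [289. 109.] 889 [0.762 0.018 0.008] [0.826 0.084 0.106]
 blob [600. 179.] 10732 [ 0.464 -0.701  0.008] [ 0.761 -0.577  0.193]
 blob [109. 210.] 18145 [0.415 0.294 0.008] [0.716 0.565 0.25 ]
 blob [388. 147.] 582 [ 0.698 -0.259  0.008] [ 0.735 -0.122  0.021]
 blob [253. 208.] 4586 [0.478 0.046 0.008] [0.66  0.228 0.029]
 blob [382. 236.] 669 [ 0.457 -
[... 755 characters left out ...]
08] [ 0.743 -0.12   0.019]
 blob [492. 182.] 1211 [ 0.2   -0.038  0.152] [0.239 0.114 0.25 ]
 blob [354. 154.] 893 [ 0.456 -0.208  0.008] [ 0.546 -0.114  0.053]
 blob [410. 172.] 937 [ 0.311 -0.167  0.008] [ 0.402 -0.07   0.052]
 blob [309. 253.] 4651 [0.479 0.044 0.008] [0.66  0.227 0.028]
 blob [129. 340.] 8246 [0.786 0.299 0.008] [0.891 0.514 0.175]
 blob [437. 317.] 1947 [0.247 0.215 0.008] [0.356 0.325 0.05 ]
 blob [293. 330.] 6567 [0.431 0.294 0.076] [0.716 0.402 0.1  ]
ramekin ((500.4317321777344, -159.51031494140625), (91.41902923583984, 93.7852783203125), 6.899866580963135)
warmer ((503.08758544921875, -316.7562255859375), (123.55430603027344, 128.72882080078125), 86.05307006835938)
```

View pics/crop.png

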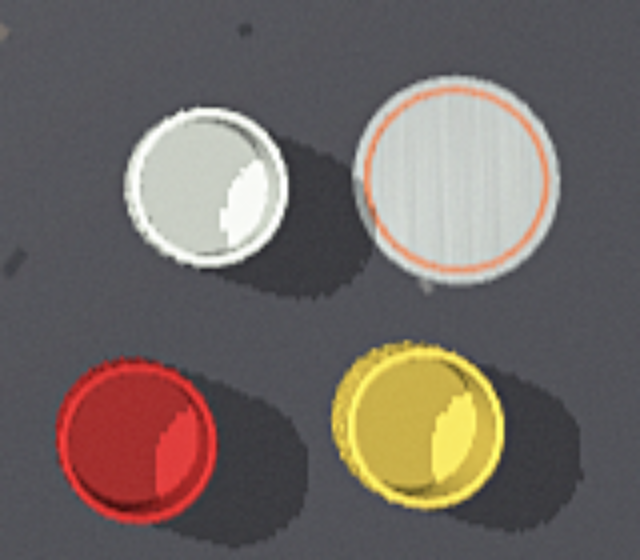

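The crop confirms the white ramekin at about (382,236) in the full image, with the warmer at (444,235). Red and yellow are the decoys. In world coordinates:

| Thing | Position (m) | Note |
|---|---|---|
| Ramekin | (0.501, -0.160) | |
| Warmer | (0.503, -0.317) | |
| Trivet | (0.569, 0.137) | yaw 0.161; sides measure 160 mm, as given |
| Maker front | y = 0.0911x + 0.2553 | middle about (0.576, 0.308), yaw 0.091 |

I'll do the ramekin first, cradling it between the two finger edges. The target is behind it, at (0.501, -0.075), with yaw 0.

Emit:
jog_arm(targets=[[5, [-3, 0, 4], -0.13], [5, [-6, 0, 8], -0.26], [5, [-9, 0, 12], -0.39], [5, [-12, 0, 16], -0.52], [5, [-15, 0, 20], -0.65], [5, [-18, 0, 24], -0.78], [5, [-21, 0, 28], -0.91], [5, [-24, 0, 32], -1.04], [5, [-27, 0, 36], -1.17], [5, [-30, 0, 40], -1.3]])

```text
time_s: 1.1
ee_pos: [0.4511, -0.1387, 0.2244]
eef_rot: [-1.571, 0.0, -0.01]
force: [-0.3, -1.4, 0.4]
grip_width: 0.0498
```

Emit:
jog_arm(targets=[[5, [2.5, 0, 3.5], -0.015], [5, [5, 0, 6.9], -0.015], [5, [5, 4, 6.9], -0.015], [5, [5, 8, 6.9], -0.015], [5, [5, 12, 6.9], -0.015], [5, [5, 15, 6.9], -0.015], [5, [5, 17.5, 6.9], -0.015], [5, [5, 19, 6.9], -0.015], [5, [5, 19.7, 6.9], -0.015], [5, [5, 19.7, 6.9], -0.015]])

```text
time_s: 2.1
ee_pos: [0.5009, -0.0723, 0.0268]
eef_rot: [-1.57, 0.001, -0.0]
force: [0.8, 0.2, 1.2]
grip_width: 0.05
```

Emit:
jog_arm(targets=[[5, [0, 0, -1.5], 0], [5, [0, 0, -3], 0], [5, [0, 0, -4], 0], [5, [0, 0, -5], 0], [5, [0, 0, -6], 0], [5, [0, 0, -7], 0], [5, [0, 0, -8], 0], [5, [0.1, 0, -9], 0], [5, [0.1, 0, -9.5], 0], [5, [0.1, 0, -10], 0]])

```text
time_s: 3.1
ee_pos: [0.5023, -0.1728, 0.0274]
eef_rot: [-1.571, 0.0, -0.0]
force: [0.1, 3.1, 4.1]
grip_width: 0.0503
```

Run:
```python
from meas import *
ims=[]
for n in('top','side','wrist'):
    c=shot(n);ims.append(c['img']);P=cloud(c)
    s=(P[...,2]>.008)&(P[...,2]<.055)&(P[...,0]>.43)&(P[...,0]<.57)&(P[...,1]>-.42)&(P[...,1]<-.1)&(c['img'].min(-1)>110)
    if s.sum()>50: q=P[s];print(n,s.sum(),q.min(0).round(3),q.max(0).round(3))
cv2.imwrite('pics/r1.png',np.vstack([np.hstack([i[...,::-1][::2,::2] for i in ims[:2]]),cv2.resize(ims[2][...,::-1],None,fx=.9,fy=.9)[:,:] if 0 else np.hstack([ims[2][...,::-1][::2,::2],ims[1][60:260,220:540,::-1]])]))
```

```text
side 558 [ 0.457 -0.264  0.008] [ 0.548 -0.159  0.055]
wrist 6849 [ 0.46  -0.26   0.008] [ 0.542 -0.164  0.055]
```

View pics/r1.png

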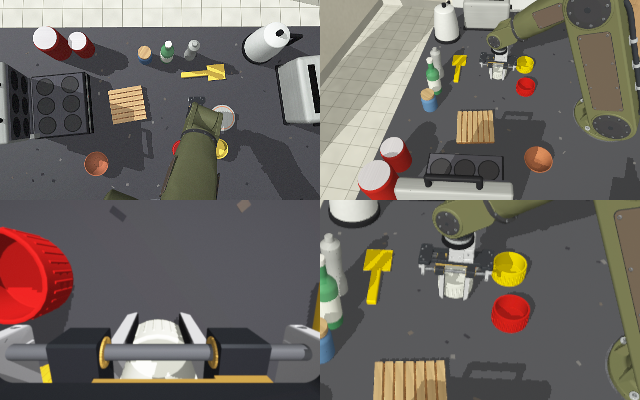

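The ramekin is cradled upright between the fingers: in the wrist view (lower left) it sits centred at about (165,360), and its centre is at y ≈ -0.218, as predicted. 9.9 cm remain.

Emit:
jog_arm(targets=[[5, [0, 0, -1], 0], [5, [0, 0, -2], 0], [5, [0, 0, -3.2], 0], [5, [0, 0, -4.4], 0], [5, [0, 0, -5.6], 0], [5, [0.1, 0, -6.8], 0], [5, [0.1, 0, -8], 0], [5, [0.1, 0, -9], 0], [5, [0.1, 0, -9.6], 0], [5, [0.1, 0, -9.9], 0]])

```text
time_s: 4.25
ee_pos: [0.5032, -0.272, 0.0274]
eef_rot: [-1.571, -0.0, -0.0]
force: [-0.0, 1.8, -1.2]
grip_width: 0.0501
```

Emit:
jog_arm(targets=[[5, [0, 0, 0], 0], [5, [0, 0, 0.5], 0], [5, [0, 0, 1.5], 0], [5, [0, 0, 3.5], 0], [5, [0, 0, 6], 0], [5, [0, -3, 6], 0], [9.4, [0, -7, 8], 0], [9.4, [0, -11, 12], 0], [9.4, [0, -14, 16], 0], [9.4, [0, -14, 20], 0]])

```text
time_s: 5.25
ee_pos: [0.5041, -0.0697, 0.1712]
eef_rot: [-1.572, -0.006, -0.0]
force: [1.0, -0.3, -0.7]
grip_width: 0.0785
```

Emit:
jog_arm(targets=[[9.4, [2, 0, 2.5], -0.03], [9.4, [4, 0, 5], -0.06], [9.4, [6.5, 0, 7.5], -0.091], [9.4, [7.6, 2, 8.2], -0.091], [9.4, [7.6, 6, 8.2], -0.091], [9.4, [7.6, 10, 8.2], -0.091], [9.4, [7.6, 12.5, 8.2], -0.091], [9.4, [7.6, 14, 8.2], -0.091], [9.4, [7.6, 14.5, 8.2], -0.091], [9.4, [7.6, 14.5, 8.2], -0.091]])

```text
time_s: 6.25
ee_pos: [0.5794, 0.0109, 0.0229]
eef_rot: [-1.571, -0.0, 0.091]
force: [0.4, 0.0, -0.2]
grip_width: 0.0941
```

Run:
```python
from meas import *
c=shot('top');P=cloud(c);side=shot('side');Q=cloud(side)
for n,cc,P in(('top',c,P),('side',side,Q)):
    s=(P[...,2]>.03)&(P[...,2]<.055)&(P[...,0]>.43)&(P[...,0]<.58)&(P[...,1]>-.42)&(P[...,1]<-.22)
    q=P[s];print(n,s.sum(),q.min(0).round(3),q.max(0).round(3),q.mean(0).round(3))
    s=(P[...,2]>.04)&(P[...,2]<.055)&(P[...,0]>.43)&(P[...,0]<.58)&(P[...,1]>-.42)&(P[...,1]<-.22)
    print(cv2.minEnclosingCircle((P[s][:,:2]*1000).astype(np.float32)))
    print('trivet',trivet(cc))
cv2.imwrite('pics/r2.png',np.vstack([np.hstack([c['img'][130:330,370:530],side['img'][70:270,270:430]]).repeat(2,0).repeat(2,1)])[...,::-1])
```

```text
top 409 [ 0.458 -0.363  0.03 ] [ 0.549 -0.272  0.054] [ 0.503 -0.317  0.045]
((503.31658935546875, -317.3100891113281), 46.09505844116211)
trivet (567.792724609375, 145.7806854248047, (159.84613037109375, 142.14370727539062), 9.187529563903809)Traceback (most recent call last):
  File "<stdin>", line 5, in <module>
    return umr_minimum(a, axis, None, out, keepdims, initial, where)
ValueError: zero-size array to reduction operation minimum which has no identity
```

The ramekin's centre measures (0.503, -0.317), on the warmer's centre. The side view of it was blocked by the arm. Next is the trivet push; contact with the front should come after about 12.8 cm of travel.

Emit:
jog_arm(targets=[[9.4, [0, 0, 1], 0], [9.4, [0, 0, 2], 0], [9.4, [0, 0, 2.8], 0], [9.4, [0, 0, 3.6], 0], [9.4, [0, 0, 4.4], 0], [9.4, [0, 0, 5.2], 0], [9.4, [0, 0, 6], 0], [9.4, [0, 0, 6.8], 0], [9.4, [0, 0, 7.6], 0], [9.4, [0, 0, 8.4], 0]])

```text
time_s: 7.35
ee_pos: [0.5717, 0.0948, 0.0225]
eef_rot: [-1.571, -0.0, 0.091]
force: [-0.7, -3.5, 1.7]
grip_width: 0.0938
```

Emit:
jog_arm(targets=[[9.4, [0, 0, 0.7], 0], [9.4, [0, 0, 1.4], 0], [9.4, [0, 0, 2], 0], [9.4, [0, 0, 2.5], 0], [9.4, [0, 0, 2.9], 0], [9.4, [0, 0, 3.2], 0], [9.4, [0, 0, 3.4], 0], [9.4, [0, 0, 3.4], 0]])

```text
time_s: 8.15
ee_pos: [0.5684, 0.1284, 0.0223]
eef_rot: [-1.57, 0.0, 0.091]
force: [0.6, -0.3, 0.6]
grip_width: 0.094
```

```bash
cat > chk.py <<'E'
from meas import *
import sys
c=shot('top');s=shot('side')
A=np.array([0.0911,0.2553]);th=np.arctan(A[0]);n=np.array([-np.sin(th),np.cos(th)]);t=np.array([n[1],-n[0]]);f=np.array([.5764,.3078])
for nm,cc in(('top',c),('side',s)):
    x,y,sz,a=trivet(cc);d=np.array([x,y])/1000-f
    print(nm,round(x,1),round(y,1),np.round(sz,1),'yaw',round(np.radians(a),4),'n',(d@n).round(4),'t',(d@t).round(4))
o=ctrl.get_obs();print(o['time_s'],o['ee_pos'].round(4),o['force'].round(1),'tcp n',((o['ee_pos'][:2]-f)@n).round(4))
cv2.imwrite(f'pics/{sys.argv[1]}.png',np.hstack([c['img'][120:320,140:340],s['img'][200:400,200:400]]).repeat(2,0).repeat(2,1)[...,::-1])
E
python3 chk.py t1
```

```text
top 565.9 238.4 [160.2 119.4] yaw 0.0899 n -0.0681 t -0.0168
side 569.3 206.7 [160.  139.6] yaw 0.0907 n -0.1 t -0.0162
8.25 [0.5682 0.1283 0.0222] [0.  0.3 0. ] tcp n -0.178
```

View pics/t1.png

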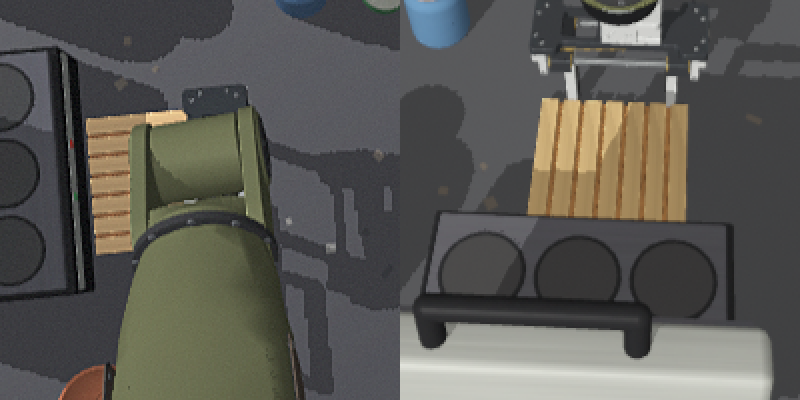

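The trivet is square (yaw 0.090 against 0.091), with its front edge 8–10 mm short of the maker; in the left panel that is the gap at x ≈ 85. Its lateral offset is -17 mm. I'll creep in until the force rises.

Emit:
jog_arm(targets=[[9.4, [0, 0, 0.2], 0], [9.4, [0, 0, 0.4], 0], [9.4, [0, 0, 0.55], 0], [9.4, [0, 0, 0.65], 0], [9.4, [0, 0, 0.75], 0], [9.4, [0, 0, 0.8], 0], [9.4, [0, 0, 0.85], 0], [9.4, [0, 0, 0.9], 0]])

```text
time_s: 9.05
ee_pos: [0.5677, 0.1368, 0.0225]
eef_rot: [-1.571, 0.0, 0.091]
force: [-0.8, -5.5, 0.0]
grip_width: 0.0939
```

Emit:
jog_arm(targets=[[9.4, [0, 0, 0.05], 0], [9.4, [0, 0, 0.1], 0]])

```text
time_s: 9.25
ee_pos: [0.5677, 0.137, 0.0225]
eef_rot: [-1.572, 0.0, 0.091]
force: [-1.6, -13.8, -0.2]
grip_width: 0.0941
```

Contact: the force rose to 14 N with almost no motion. One small seating nudge, then I'll back off and look.

Emit:
jog_arm(targets=[[9.4, [0, 0, 0.05], 0], [9.4, [0, 0, 0.05], 0], [9.4, [0, 0, 0], 0], [9.4, [0, 0, -0.5], 0], [9.4, [0, 0, -2], 0], [9.4, [0, 0, -4], 0], [9.4, [0, -3, -5], 0], [9.4, [0, -8, -5], 0], [9.4, [0, -12, -7], 0], [9.4, [0, -16, -9], 0]])

```text
time_s: 10.25
ee_pos: [0.5757, 0.0474, 0.1845]
eef_rot: [-1.571, -0.001, 0.092]
force: [0.1, 0.3, -0.4]
grip_width: 0.094
```

Emit:
jog_arm(targets=[[9.4, [-1, 0, -4], 0], [9.4, [-3, 0, -8], 0], [9.4, [-6, 0, -12], 0], [9.4, [-9, 0, -15], 0], [9.4, [-12, 0, -18], 0], [9.4, [-15, 0, -19], 0], [9.4, [-18, 0, -20], 0], [9.4, [-18, 0, -20], 0], [9.4, [-18, 0, -20], 0]])

```text
time_s: 11.15
ee_pos: [0.4147, -0.1677, 0.1829]
eef_rot: [-1.571, -0.001, 0.09]
force: [0.0, 0.2, -0.5]
grip_width: 0.0939
```

```bash
python3 chk.py t2
python3 - <<'E'
from meas import *
for n in('top','side'):
    c=shot(n);P=cloud(c)
    s=(P[...,2]>.04)&(P[...,2]<.055)&(P[...,0]>.43)&(P[...,0]<.58)&(P[...,1]>-.42)&(P[...,1]<-.22)
    if s.any(): print(n,s.sum(),cv2.minEnclosingCircle((P[s][:,:2]*1000).astype(np.float32)))
    s=((P[...,2]>.008)&(P[...,2]<.25)&(c['range_z']>0)&(P[...,0]>.2)).astype(np.uint8)
    nl,L,st,ce=cv2.connectedComponentsWithStats(s)
    for i in range(1,nl):
        if st[i,4]>150: q=P[L==i];print(' blob',ce[i].round(),q.min(0).round(3),q.max(0).round(3))
    if n=='top': cv2.imwrite('pics/fin.png',c['img'][...,::-1])
E
```

```text
top 567.2 226.2 [160.  161.4] yaw 0.0917 n -0.0804 t -0.0165
side 569.1 210.9 [159.9 131.2] yaw 0.0896 n -0.0959 t -0.016
11.25 [ 0.4153 -0.1671  0.1826] [ 0.9  0.4 -0.2] tcp n -0.4583
top 317 ((503.13665771484375, -317.0564270019531), 45.45145034790039)
 blob [535.  84.] [ 0.761 -0.615  0.008] [ 0.917 -0.419  0.223]
 blob [124.  87.] [0.784 0.294 0.008] [0.892 0.513 0.176]
 blob [383.  99.] [ 0.782 -0.189  0.008] [ 0.833 -0.136  0.185]
 blob [333. 104.] [ 0.766 -0.079  0.008] [ 0.824 -0.021  0.216]
 blob [289. 109.] [0.762 0.018 0.008] [0.826 0.084 0.106]
 blob [600. 179.] [ 0.464 -0.7    0.008] [ 0.761 -0.577  0.193]
 blob [130. 210.] [0.415 0.14  0.008] [0.714 0.564 0.25 ]
 blob [389. 147.] [ 0.698 -0.266  0.008] [ 0.737 -0.12   0.022]
 blob [448. 235.] [ 0.458 -0.362  0.008] [ 0.549 -0.271  0.053]
 blob [359. 297.] [ 0.312 -0.157  0.008] [ 0.402 -0.072  0.053]
 blob [191. 327.] [0.248 0.218 0.008] [0.355 0.327 0.051]
side 208 ((503.4801025390625, -317.94317626953125), 46.78897476196289)
 blob [251.  47.] [ 0.761 -0.611  0.008] [ 0.919 -0.418  0.222]
 blob [332.  29.] [ 0.471 -0.684  0.008] [ 0.762 -0.577  0.19 ]
 blob [410. 123.] [ 0.318 -0.328  0.008] [ 0.409 -0.159  0.249]
 blob [359. 112.] [ 0.458 -0.363  0.008] [ 0.549 -0.15   0.248]
 blob [225. 161.] [ 0.762 -0.187  0.008] [0.834 0.085 0.213]
 blob [273. 144.] [ 0.699 -0.289  0.008] [ 0.741 -0.121  0.02 ]
 blob [410. 173.] [ 0.312 -0.167  0.008] [ 0.402 -0.072  0.053]
 blob [297. 311.] [0.431 0.137 0.01 ] [0.715 0.403 0.099]
 blob [129. 340.] [0.785 0.298 0.008] [0.89  0.514 0.175]
 blob [436. 317.] [0.248 0.216 0.008] [0.356 0.325 0.049]
```

View pics/t2.png

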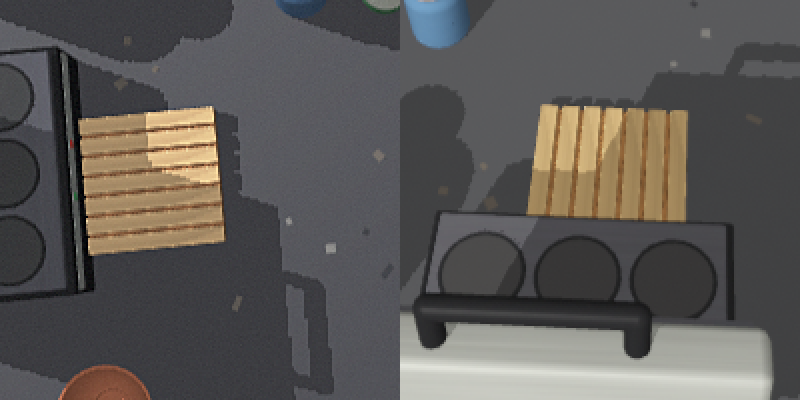

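View pics/fin.png

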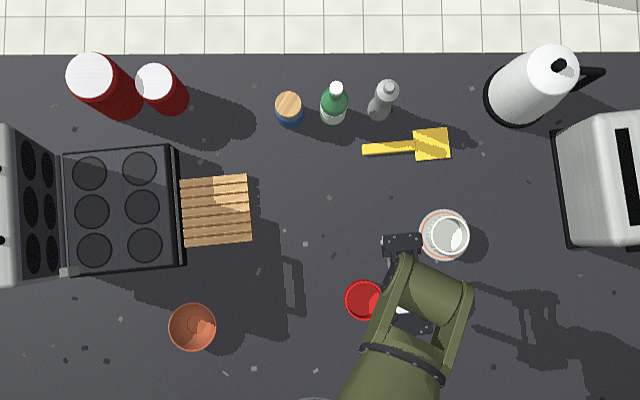

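The trivet's front edge is flush with the maker, at about (182,212) in the full view. The ramekin is centred on the warmer at (445,235), and the other things have not moved. The gripper is clear in the air.

```bash
python3 -c "
from station import ctrl
print(ctrl.hand_in())"
```

```text
the job is handed in; nothing more can be done
None
```

I slid the white ramekin onto the warming plate between two spread fingers, then pushed the trivet square against the arepa maker's front. I handed the job in at about 11 s; it reports no verdict.

**Last checks:**
- **Trivet:** In the top view its centre is 80.4 mm in front of the maker (the limits are 75–85) and 17 mm off the middle. It is square to within about 0.001 rad. The force rose to 14 N against the front before one last small nudge, and I then backed off.
- **Ramekin:** Its centre measured (0.503, -0.317), within about 1 mm of the plate's centre in both views.
- **Other things:** The grinder, oil, salt and bowl showed no shift beyond about 2 mm in the top view. The scraper looked in place; only part of it showed in the depth data, so that check is rougher.
- **Robot:** The gripper was at 0.18 m and touching nothing.

**Disagreement:** The side camera gave the trivet's centre as 95.9 mm from the front. The maker hides its front edge there, so the visible length came out at only 131 mm instead of 160 mm. I discounted that reading; the yaw from that view still agreed.

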